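# Hold the round pedal bin open by its pedal

## Task

My hands are full of dripping empties: step on the round bin for me. Ease its pedal all the way down from above with your fingertips, without stamping on it, so that its lid stands wide open, and finish while still holding the pedal down. Don't touch either lid, leave the box-shaped bin shut, and don't shove, tip or knock over the bins or the things standing around.

Things in the scene. Friction and masses are not known exactly. Their poses are not given: they have to be found in the camera images.
- round_bin: Round pedal bin (sizes in mm), loose, steel, 1.9 kg: 200 diameter, black plinth 52 high, rim at 244, top of the closed domed lid at 277. Origin: centre of its underside. Its front, with the pedal, is its own -x side and faces roughly to the robot; the lid hinges at the back (+x) and opens up and back. It only stands on the shelf: more than about 28 N on its pedal tips it forward.
- round_pedal_pad (a point): Centre of the top of the round bin's pedal pad, to be pressed here; moves with the pedal. Level plate 40 deep x 52 wide mm, its centre 160 mm in front of the bin's axis (60 mm clear of its wall), 42 mm above the shelf at rest, open above; the bin's wall rises behind, so there is most room leaning away from it. Full travel brings it straight down by 25 mm to a stop (outer edge then lowest).
- round_pedal: The round bin's pedal: front end of its rocking lever, outside the bin, whose rear end lifts the lid by a rod. It resists with about 7 to 12 N at first, less (about 5 N) as the lid opens, and springs back when let go; the lid then falls shut. Origin on the lever's pivot inside the plinth, 125 mm behind the pad's centre (not a point to press).
- round_lever (a joint): Angle of the round bin's pedal lever: 0 at rest with the lid shut, 0.2 rad at its stop with the lid fully open.
- round_cover: The round bin's lid, a low steel dome 202 mm diameter, 31 mm high, hinged at the back. Origin: centre of its underside, 246 mm above the shelf while shut. Its z axis is upright while shut and leans back by 1.15 rad when fully open, growing evenly with the pedal's travel. Turning faster than 5 rad/s (pad going down faster than 0.1 m/s) is stamping; a second for the travel is good.
- slim_bin: The other, box-shaped pedal bin: 200 deep x 170 wide x 270 high (mm), same steel and black plastic, same kind of pedal at its front, loose. Origin: centre of its underside; front is its own -x side. To be left shut and where it is. The bins stand side by side; either may be the left one.
- slim_cover: The box-shaped bin's lid itself, flat, 204 x 174 x 21 mm. Origin: centre of its underside, 246 mm above the shelf while shut; its z axis is upright while shut.
- pet_bottle: Empty clear PET bottle with cap, 66 diameter, 214 high (mm), standing in a row with the can and the jar between the bins. Origin: underside centre.
- foam_tray: White polystyrene food tray 186 x 137 x 22 mm lying on the shelf at the right. Origin: underside centre.
- steel_can: Empty open steel food can, 73 diameter, 110 high (mm), standing in the row between the bins. Origin: underside centre.
- glass_jar: Open green glass jar, 80 diameter, 122 high (mm), standing in the row between the bins. Origin: underside centre.

How it is judged:
By the outcome, as a careful person would: the job done as asked, in the order asked, and still so for the second after the job is handed in, while the arm keeps its last pose, push and grip.
It also fails if it takes over 32 s, if anything falls off the work surface, if the arm or the gripper's body presses on something with over 40 N, if the wrist force passes 120 N, or if a joint passes its speed limit or range.

## Robot

A 6-joint arm with a two-finger parallel gripper is mounted at the origin on the work surface. World frame = base frame: x ahead of the robot, y to its left, z up, the work surface at z = 0. Lengths are in m, angles in degrees, forces in N, time in s.
With the tool pointing down it reaches from about 0.275 to 0.75 m from the base axis. Payload 10.2 kg.
Tool frame: the origin (TCP) lies on the mounting face of the last link; the fingertips stand 173 mm ahead of it and the grasp point (between the pads) lies 155 mm ahead of it; z points along the fingers, y is the direction in which the jaws open and shut (so a half turn about z gives the same grasp; the last joint's range is limited). The gripper opens to 85 mm and grips with 20 to 120 N. Pads are 22 mm wide; open, the fingers measure 114 mm over their backs; the gripper's body (76 mm by 85 mm) begins 54 mm behind the grasp point. The pads swing forward as they close: fully open they stand 13 mm farther back than shut.
Start: joints at [-89.232, 17.928, 85.812, -0, 76.261, -12.8], TCP at [0.123, -0.51, 0.405] pointing down, gripper open.
Joint ranges: [-168.41, 168.41], [-55.51, 124.54], [10.69, 146.95], [-70.63, 250.63], [1, 178], [-165.06, 165.06]. Speed limits (degrees/s): [136.94, 136.94, 172.46, 180, 180, 180].

## Interface

Orientations are given as a 3x3 rotation matrix whose columns are the frame's x, y, z axes.
In Python, from station import env gives the robot as it stands.
- The arm moves only by the shell command python3 -m creep 'ROWS' [OPENING] [FORCE]. ROWS is JSON, one flat list of numbers, 6 for each row, row after row: the shift along the tool's x, y, z normalised to -1 to 1, where 1 is 20 mm, then the turn, a rotation vector about the tool's x, y, z normalised to -1 to 1, where 1 is 6 degrees. A call has 1 to 10 rows; each row shifts and turns the pose as measured when the row begins, along the tool's axes as they then stand; what a row does not reach is not made up. A row lasts 1/12 s, in which the tool goes at most 41.7 mm and 7.16 degrees, less where a joint would pass 70% of its speed; a pose out of reach is approached as far as the arm can. A call with a number of a shift or a turn outside -1 to 1 is refused whole. A call with a gripper value outside its range is refused whole. OPENING is the gripper's target within -1 to 1 (fully open at 1, half-way at 0, shut at -1), set as the call begins (- or left out, the last holds). The fingers move at their own pace and stop on an object; FORCE is the grip in N (left out, the last holds). Time passes only in rows, so rows that do not move let the fingers close. It gives the time, the measured TCP pose, the force and the opening at its end, in the units of the state.
- env.observe(): the state, without advancing time (a new reading comes with each control period).
- env.snapshot(name): name is "scene" or "top" or "wrist"; returns the picture (384x512x3 uint8, red, green, blue); there is no depth.
- env.camera_params(name): a dict with "camera_matrix" (3x3 intrinsics, pixels), "k1" (the pictures are not rectified: a ray, as slopes to the right and down, at radius r is drawn at 1 + k1 r^2 times it, then the intrinsics apply), "T" (4x4, takes a point from camera to world coordinates); the wrist camera has in their place "T_tool_cam" (4x4, takes a point from camera to tool coordinates, whose origin is the TCP and whose axes are the flange's). Camera axes: x right, y up, looking along -z (the intrinsics and any distortion apply to the point x, -y, -z); pixel columns grow to the right and rows downward; lengths in m; the calibration is good to about 2 mm. A picture is of the moment at which its call begins: read the wrist's pose just before it. camera_params takes no time and is no camera call.
- env.job_done(): hands the job in, once; it reports no verdict.
The state is a dict: "time": time; "joint_positions": joint angles; "qd": joint speeds; "joint_torque": joint torques, N m; "tool_pos": TCP position; "orientation": TCP orientation; "force": force on the tool from outside, world axes, zero at the start; "moment": the same for the moment, N m; "grip_width": finger opening in m.
Only numpy, scipy, OpenCV 4.12 (cv2) and the standard library are available. Lean on these libraries where they do the work, as an engineer would, in place of code of your own. Each camera call takes 0.05 s, during which the arm holds its last target. There are 200 camera calls.

## Working session

There is one attempt and no reset: what is moved stays moved. The work goes in short steps, Python scripts to look and compute and a shell command to move; the robot and the scene stay as the last step left them, time stands still between calls to the robot, and variables do not carry over. Pictures are saved under pics/ and viewed, about 8 in all and at most 12, crops included, and the job is handed in when it is done.

```bash
mkdir -p pics
cat > h.py <<'E'
from station import env
import numpy as np, cv2
def snap(name,f):
    im=env.snapshot(name); cv2.imwrite('pics/'+f,im[:,:,::-1]); return im
def ray(name,u,v,o=None):
    p=env.camera_params(name);K=np.array(p['camera_matrix'])
    if 'T' in p: T=np.array(p['T'])
    else:
        o=o or env.observe();A=np.eye(4);A[:3,:3]=o['orientation'];A[:3,3]=o['tool_pos'];T=A@np.array(p['T_tool_cam'])
    q=cv2.undistortPoints(np.array([[[u,v]]],float),K,np.array([p['k1'],0,0,0.]))[0,0] 
    # model is forward: x_d = x(1+k1 r^2)
    d=T[:3,:3]@np.array([q[0],-q[1],-1]); return T[:3,3],d
def atz(name,u,v,z,o=None):
    c,d=ray(name,u,v,o); return c+d*(z-c[2])/d[2]
def proj(name,P):
    p=env.camera_params(name);K=np.array(p['camera_matrix']);T=np.array(p['T'])
    c=T[:3,:3].T@(np.array(P)-T[:3,3]);s=np.array([c[0],-c[1]])/-c[2];s=s*(1+p['k1']*(s@s));return (K@[*s,1])[:2]
E
python3 - <<'E'
from h import *
a=snap('scene','s.png');b=snap('top','t.png')
o=env.observe();print(o)
for n in('scene','top'):print(env.camera_params(n))
E
```

```text
{'time': 0.1, 'joint_positions': array([-8.92325887e+01,  1.79566064e+01,  8.58466633e+01, -1.39489255e-03,
        7.62605537e+01, -1.27979303e+01]), 'qd': array([ 0.14636113, -0.1098293 , -0.17277617, -0.01431603,  0.05256862,
       -0.04628271]), 'joint_torque': array([ 2.38184177e-03, -4.12902367e+01, -2.60143805e+01, -2.07612443e-04,
        2.99720246e-03,  1.32445103e-05]), 'tool_pos': array([ 0.12314422, -0.5103321 ,  0.40420857]), 'orientation': array([[ 9.72101706e-01,  2.34559740e-01, -3.85660709e-05],
       [ 2.34559636e-01, -9.72101094e-01,  1.11351188e-03],
       [ 2.23694936e-04, -1.09149284e-03, -9.99999379e-01]]), 'force': array([-0.40992872, -0.34556803, -0.70495189]), 'moment': array([-0.00223361, -0.02889852,  0.02361233]), 'grip_width': 0.08533936475519098}
{'camera_matrix': array([[368.08763102,   0.        , 263.03933826],
       [  0.        , 368.08763102, 190.56865881],
       [  0.        ,   0.        ,   1.        ]]), 'k1': -0.08001184993960951, 'T': array([[-0.99219734,  0.11929361, -0.03624191,  0.57871954],
       [-0.12460214, -0.93868471,  0.32147368,  0.29304236],
       [ 0.00433003,  0.32348115,  0.94622471,  1.31451252],
       [ 0.        ,  0.        ,  0.        ,  1.        ]])}
{'camera_matrix': array([[441.6339101 ,   0.        , 254.71386103],
       [  0.        , 441.6339101 , 191.13922215],
       [  0.        ,   0.        ,   1.        ]]), 'k1': 0.047736418870506975, 'T': array([[-0.01008838,  0.99275407, -0.11973963,  0.46690576],
       [-0.99989477, -0.01126365, -0.00914242, -0.11407723],
       [-0.01042488,  0.1196348 ,  0.99276323,  1.44348117],
       [ 0.        ,  0.        ,  0.        ,  1.        ]])}
```

View pics/s.png

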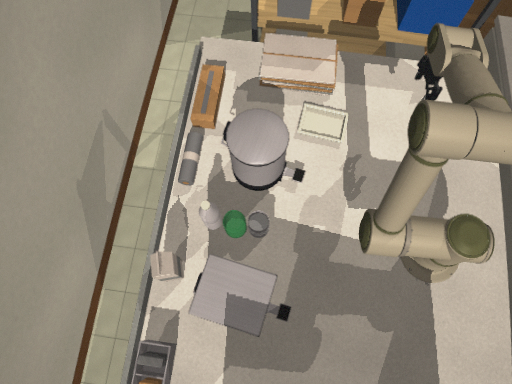

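View pics/t.png

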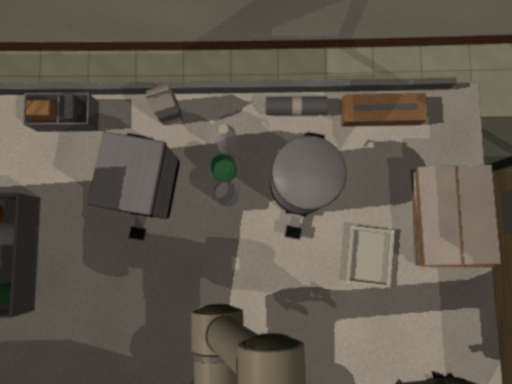

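The scene and top views show the round bin's black pad at about (299,174) and (293,232). The other pad belongs to the box bin, on the left. I'll enlarge both.

Run:
```python
from h import *
a=cv2.imread('pics/s.png')[150:200,270:320];b=cv2.imread('pics/t.png')[205:255,268:318]
f=lambda i:cv2.resize(i,(400,400),interpolation=cv2.INTER_CUBIC)
c=np.hstack([f(a),f(b)]);c=np.clip(c.astype(float)*1.5,0,255);cv2.imwrite('pics/c.png',c)
print(atz('scene',299,174.5,.042),atz('top',293,232,.042))
# lid centre
print(atz('top',309,174,.25))
```

```text
[ 0.50282187 -0.21870337  0.042     ] [ 0.50468577 -0.2206924   0.042     ]
[ 0.65628591 -0.25171813  0.25      ][ WARN:0@0.082] global loadsave.cpp:1063 imwrite_ Unsupported depth image for selected encoder is fallbacked to CV_8U.
```

View pics/c.png

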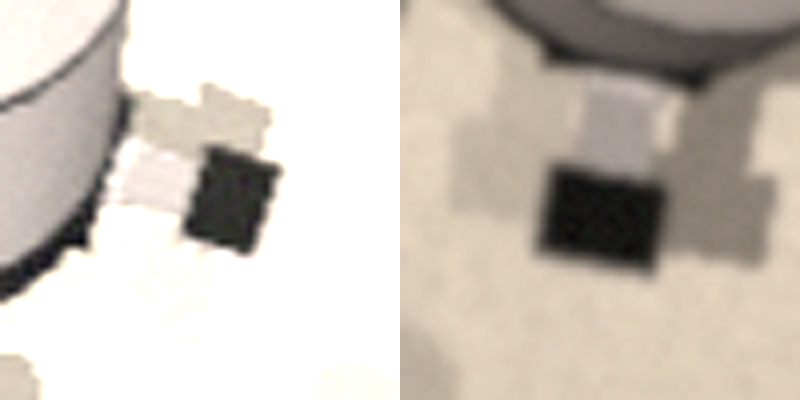

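```bash
cat > go.py <<'E'
from h import *
import sys
from scipy.spatial.transform import Rotation as R
from scipy.optimize import least_squares
def plan(tip,t,N,yaw=-11.5):
    t=np.radians(t);y=np.radians(yaw);b=np.array([np.cos(y),np.sin(y),0]);e=np.array([0,0,1.])
    z=np.sin(t)*b-np.cos(t)*e; x=np.cos(t)*b+np.sin(t)*e; M=np.c_[x,np.cross(z,x),z]
    p=np.array(tip)-.173*z
    o=env.observe();A=np.array(o['orientation']);q=np.array(o['tool_pos'])
    w=(R.from_matrix(A).inv()*R.from_matrix(M)).as_rotvec()/N
    d=p-q; S=sum((A@R.from_rotvec(w*k).as_matrix() for k in range(N)))
    s=np.linalg.solve(S,d)
    print('tip now',(q+.173*A[:,2]).round(4),'F',o['force'].round(1),'t',o['time'],'left',(A.T@d*1e3).round(1))
    print('row',(s/.02).round(3),(np.degrees(w)/6).round(3))
if __name__=='__main__':
    a=list(map(float,sys.argv[1:])); plan(a[:3],a[3],int(a[4]))
E
python3 go.py .503 -.22 .11 25 35
```

```text
tip now [ 0.1231 -0.5101  0.2312] F [-0.4 -0.3 -0.7] t 0.1 left [ 371.1 -224.   137.7]
row [ 0.407 -0.434  0.283] [-0.026  0.117  0.117]
```

```bash
for i in 1 2; do python3 -m creep '[0.4,-0.43,0.28,-0.03,0.12,0.12, 0.4,-0.43,0.28,-0.03,0.12,0.12, 0.4,-0.43,0.28,-0.03,0.12,0.12, 0.4,-0.43,0.28,-0.03,0.12,0.12, 0.4,-0.43,0.28,-0.03,0.12,0.12, 0.4,-0.43,0.28,-0.03,0.12,0.12, 0.4,-0.43,0.28,-0.03,0.12,0.12, 0.4,-0.43,0.28,-0.03,0.12,0.12, 0.4,-0.43,0.28,-0.03,0.12,0.12, 0.4,-0.43,0.28,-0.03,0.12,0.12]' -1 20; done; python3 go.py .503 -.22 .11 25 20
```

```text
time: 0.93
tool_pos: [0.1913, -0.4079, 0.3475]
orientation: [[0.986, 0.1, 0.133], [0.102, -0.995, -0.004], [0.132, 0.018, -0.991]]
force: [-0.3, 0.5, -0.5]
grip_width: 0.0001
time: 1.77
tool_pos: [0.2829, -0.3115, 0.302]
orientation: [[0.963, -0.04, 0.266], [-0.034, -0.999, -0.03], [0.267, 0.02, -0.964]]
force: [-0.2, -0.6, -0.3]
grip_width: -0.0003
tip now [ 0.3289 -0.3167  0.1353] F [-0.2 -0.6 -0.3] t 1.7667 left [ 130.1 -112.6   70.2]
row [ 0.289 -0.308  0.195] [-0.018  0.078  0.075]
```

```bash
for i in 1 2; do python3 -m creep '[0.29,-0.31,0.2,-0.02,0.08,0.08, 0.29,-0.31,0.2,-0.02,0.08,0.08, 0.29,-0.31,0.2,-0.02,0.08,0.08, 0.29,-0.31,0.2,-0.02,0.08,0.08, 0.29,-0.31,0.2,-0.02,0.08,0.08, 0.29,-0.31,0.2,-0.02,0.08,0.08, 0.29,-0.31,0.2,-0.02,0.08,0.08, 0.29,-0.31,0.2,-0.02,0.08,0.08, 0.29,-0.31,0.2,-0.02,0.08,0.08, 0.29,-0.31,0.2,-0.02,0.08,0.08]' |tail -2; done; python3 go.py .503 -.22 .08 25 8
python3 - <<'E'
from h import *
snap('top','t2.png');b=cv2.imread('pics/t2.png')[130:280,210:410];a=snap('wrist','w.png')[:,:,::-1]
b=cv2.resize(b,(512,384),interpolation=cv2.INTER_CUBIC)
cv2.imwrite('pics/c2.png',cv2.resize(np.hstack([b,a]),(800,300)))
E
```

```text
force: [0.1, -0.8, -0.3]
grip_width: 0.0001
force: [-0.0, -0.5, 0.2]
grip_width: -0.0001
tip now [ 0.5235 -0.2107  0.1068] F [-0.  -0.5  0.2] t 3.4333 left [-24.1  15.   16.1]
row [-0.151  0.092  0.102] [ 0.009 -0.026 -0.035]
```

View pics/c2.png

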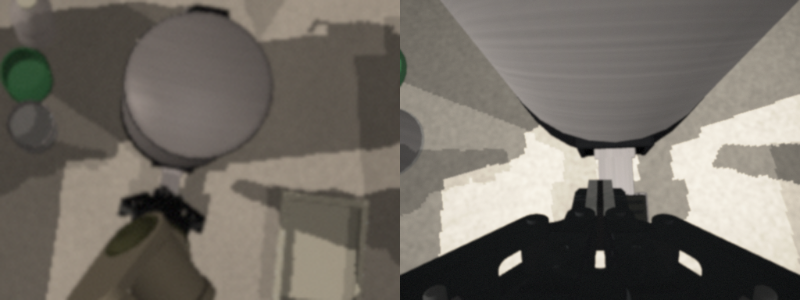

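The top view shows the tip just in front of the bin. The wrist view shows the pedal to the right of the fingertips and below them, so I need about 10 mm to the right and 20 mm back, which matches the numbers.

```bash
python3 -m creep '[-0.15,0.09,0.08,0,-0.03,-0.03, -0.15,0.09,0.08,0,-0.03,-0.03, -0.15,0.09,0.08,0,-0.03,-0.03, -0.15,0.09,0.08,0,-0.03,-0.03, -0.15,0.09,0.08,0,-0.03,-0.03, -0.15,0.09,0.08,0,-0.03,-0.03, -0.15,0.09,0.08,0,-0.03,-0.03, 0,0,0,0,0,0, 0,0,0,0,0,0]'; python3 go.py .503 -.22 .052 25 8
```

```text
time: 4.28
tool_pos: [0.4292, -0.205, 0.2402]
orientation: [[0.889, -0.206, 0.408], [-0.186, -0.978, -0.09], [0.418, 0.004, -0.908]]
force: [-0.5, -0.3, 0.4]
grip_width: -0.0
tip now [ 0.4998 -0.2206  0.0831] F [-0.5 -0.3  0.4] t 4.2833 left [-11.1  -0.2  29.5]
row [-0.07  -0.001  0.184] [ 0.008  0.006 -0.006]
```

```bash
python3 -m creep '[-0.07,0,0.18,0,0,0, -0.07,0,0.18,0,0,0, -0.07,0,0.18,0,0,0, -0.07,0,0.18,0,0,0, -0.07,0,0.18,0,0,0, -0.07,0,0.18,0,0,0, 0,0,0,0,0,0, 0,0,0,0,0,0]'; python3 go.py .503 -.22 .042 25 8
python3 - <<'E'
from h import *
a=snap('wrist','w2.png')[150:350,150:390,::-1]
b=snap('scene','s2.png')[100:250,200:380,::-1]
cv2.imwrite('pics/c3.png',np.hstack([cv2.resize(a,(400,333)),cv2.resize(b,(400,333),interpolation=cv2.INTER_CUBIC)]))
E
```

```text
time: 4.95
tool_pos: [0.431, -0.2053, 0.2144]
orientation: [[0.889, -0.206, 0.408], [-0.186, -0.979, -0.09], [0.418, 0.004, -0.908]]
force: [0.3, 0.1, -1.1]
grip_width: 0.0003
tip now [ 0.5016 -0.2208  0.0572] F [ 0.3  0.1 -1.1] t 4.95 left [-6.1 -0.  14.3]
row [-0.039  0.     0.09 ] [ 0.008  0.006 -0.005]
```

View pics/c3.png

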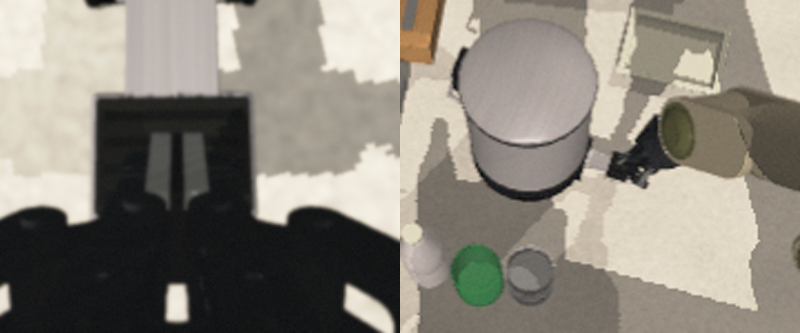

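The wrist view shows the fingertips centred side to side over the black pad, about 15 mm above it. The scene view shows everything undisturbed. I'll lower gently.

```bash
python3 -m creep '[-0.05,0,0.11,0,0,0, -0.05,0,0.11,0,0,0, -0.05,0,0.11,0,0,0, -0.05,0,0.11,0,0,0, -0.05,0,0.11,0,0,0]'; python3 go.py .503 -.22 .042 25 8
```

```text
time: 5.47
tool_pos: [0.4312, -0.2055, 0.2024]
orientation: [[0.888, -0.206, 0.41], [-0.185, -0.979, -0.091], [0.42, 0.005, -0.907]]
force: [-1.8, 0.9, 8.5]
grip_width: -0.0002
tip now [ 0.5021 -0.2213  0.0454] F [-1.8  0.9  8.5] t 5.4667 left [-1.4 -0.2  3.3]
row [-0.009 -0.001  0.021] [ 0.009  0.003 -0.005]
```

```bash
python3 -m creep '[-0.05,0,0.1,0,0,0, -0.05,0,0.1,0,0,0, -0.05,0,0.1,0,0,0, -0.05,0,0.1,0,0,0]'; python3 go.py .503 -.22 .02 25 8
```

```text
time: 5.8
tool_pos: [0.4309, -0.2055, 0.1942]
orientation: [[0.888, -0.205, 0.412], [-0.184, -0.979, -0.092], [0.422, 0.006, -0.907]]
force: [-4.4, 1.4, 9.3]
grip_width: 0.0002
tip now [ 0.5021 -0.2213  0.0373] F [-4.4  1.4  9.3] t 5.8 left [-6.9 -0.2 15.9]
row [-0.043 -0.001  0.1  ] [ 0.009  0.001 -0.004]
```

```bash
python3 -m creep '[-0.09,0,0.08,0,0,0, -0.09,0,0.08,0,0,0, -0.09,0,0.08,0,0,0]'; python3 go.py .503 -.22 .02 25 8
```

```text
time: 6.05
tool_pos: [0.4296, -0.2052, 0.1895]
orientation: [[0.885, -0.206, 0.418], [-0.183, -0.979, -0.094], [0.428, 0.007, -0.904]]
force: [2.8, 3.2, 7.7]
grip_width: 0.0
tip now [ 0.5018 -0.2216  0.0331] F [2.8 3.2 7.7] t 6.05 left [-3.8 -0.3 12.2]
row [-0.024 -0.001  0.076] [ 0.011 -0.007 -0.003]
```

```bash
python3 -m creep '[-0.05,0,0.1,0,-0.01,0, -0.05,0,0.1,0,-0.01,0, -0.05,0,0.1,0,-0.01,0]'; python3 go.py .503 -.22 .02 25 8
```

```text
time: 6.3
tool_pos: [0.43, -0.2051, 0.184]
orientation: [[0.885, -0.205, 0.418], [-0.182, -0.979, -0.095], [0.429, 0.008, -0.903]]
force: [-1.8, 2.4, 7.4]
grip_width: 0.0003
tip now [ 0.5024 -0.2215  0.0277] F [-1.8  2.4  7.4] t 6.3 left [-1.9 -0.   7.1]
row [-0.012 -0.     0.044] [ 0.011 -0.008 -0.002]
```

```bash
python3 -m creep '[-0.06,0,0.1,0.01,-0.01,0, -0.06,0,0.1,0.01,-0.01,0, -0.06,0,0.1,0.01,-0.01,0]'; python3 go.py .503 -.22 .02 25 8
```

```text
time: 6.55
tool_pos: [0.4302, -0.2054, 0.1784]
orientation: [[0.884, -0.204, 0.42], [-0.181, -0.979, -0.094], [0.43, 0.007, -0.903]]
force: [-0.6, 1.6, 6.9]
grip_width: 0.0001
tip now [ 0.5029 -0.2216  0.0222] F [-0.6  1.6  6.9] t 6.55 left [ 0.3 -0.2  1.9]
row [ 0.002 -0.001  0.012] [ 0.01  -0.01  -0.001]
```

```bash
python3 -m creep '[-0.05,0,0.09,0.01,-0.01,0, -0.05,0,0.09,0.01,-0.01,0]'; python3 go.py .503 -.22 .02 25 8
```

```text
time: 6.72
tool_pos: [0.4306, -0.2056, 0.175]
orientation: [[0.884, -0.203, 0.421], [-0.181, -0.979, -0.093], [0.431, 0.006, -0.902]]
force: [-0.5, 0.9, 6.4]
grip_width: -0.0003
tip now [ 0.5034 -0.2217  0.0189] F [-0.5  0.9  6.4] t 6.7167 left [ 1.4 -0.4 -1.3]
row [ 0.009 -0.002 -0.008] [ 0.008 -0.011 -0.001]
```

```bash
python3 -m creep '[-0.05,0,0.09,0,-0.01,0]'|grep force;python3 -m creep '[-0.04,0,0.09,0,-0.01,0]'|grep force; python3 go.py .503 -.22 .02 25 8
```

```text
force: [-13.7, 6.3, 26.5]
force: [-20.1, 4.8, 28.1]
tip now [ 0.5036 -0.2217  0.0166] F [-20.1   4.8  28.1] t 6.8833 left [ 2.4 -0.3 -3.5]
row [ 0.015 -0.002 -0.022] [ 0.008 -0.012  0.001]
```

Hit the stop with too much push, so I'm easing back.

```bash
python3 -m creep '[-0.03,0,-0.05,0,0,0]'|grep force;python3 -m creep '[0,0,0,0,0,0]'|grep force; python3 go.py .503 -.22 .02 25 8
```

```text
force: [2.2, 5.0, 12.7]
force: [-4.4, 0.8, 3.9]
tip now [ 0.5035 -0.222   0.019 ] F [-4.4  0.8  3.9] t 7.05 left [ 2.  -0.4 -1.3]
row [ 0.012 -0.003 -0.008] [ 0.01  -0.016  0.001]
```

```bash
python3 -m creep '[-0.04,0,0.03,0,0,0]'|grep force;python3 -m creep '[-0.03,0,0.03,0,0,0]'|grep force; python3 go.py .503 -.22 .02 25 8
```

```text
force: [0.2, 1.7, 5.4]
force: [-3.4, 4.0, 11.8]
tip now [ 0.5035 -0.2221  0.0185] F [-3.4  4.  11.8] t 7.2167 left [ 2.7 -0.4 -1.7]
row [ 0.016 -0.003 -0.011] [ 0.01  -0.019  0.002]
```

Run:
```python
from h import *
b=snap('scene','s4.png')[60:360,150:390,::-1]
for i in range(6):
    a=snap('top','t4.png')[110:300,180:420,::-1]; o=env.observe(); print(o['force'].round(1),(o['tool_pos']+.173*o['orientation'][:,2]).round(4))
cv2.imwrite('pics/c4.png',np.hstack([cv2.resize(a,(400,400)),cv2.resize(b,(400,400),interpolation=cv2.INTER_CUBIC)]))
```

```text
[-2.6  2.8  9.9] [ 0.5035 -0.2221  0.0186]
[-3.5  2.  10.4] [ 0.5035 -0.2221  0.0186]
[-3.2  2.2  9.7] [ 0.5035 -0.2221  0.0185]
[-2.7  2.8 10.9] [ 0.5035 -0.2221  0.0186]
[-2.2  3.4  9.4] [ 0.5035 -0.2221  0.0186]
[-2.7  2.6  9.6] [ 0.5035 -0.2221  0.0185]
```

View pics/c4.png

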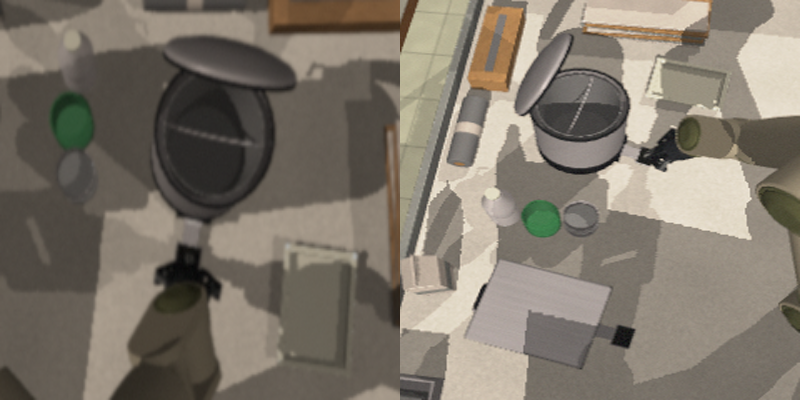

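The lid stands wide open, the box bin is shut, and the force is a steady 10 N or so. The pedal needed only about 6 N while still moving, so it is on its stop. Handing in.

Run:
```python
from h import *
print(env.job_done()); o=env.observe(); print(o['time'],o['force'].round(1))
```

```text
the job is handed in; nothing more can be done
None
the job is handed in; nothing more can be done
```

The round bin's pedal is down at its stop, its lid stands wide open, and I handed the job in with the closed fingertips still holding the pedal. I pressed straight down from above, leaning away from the bin. The pad went down about 25 mm in about 1.4 s, well below stamping speed, and the job took about 7.6 s in all.

- **Last checks:** the push on the pedal held steady at about 10 N, and the fingertips stayed still at 18.5 mm above the shelf. The pictures show the lid open, the box bin shut, and the bottle, jar, can and tray standing.
- **Brief overshoot:** on reaching the stop, the push rose to about 28 N down and 20 N sideways towards the bin, for about 0.1 s. That is right at the bin's tipping limit. I eased off at once and saw no tipping in the pictures, but I did not measure whether the bin shifted by a millimetre or so.

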